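# Press a crooked sprung follower plate home in its pot

### The job

The sprung follower plate in the press pot sits high and crooked. Take the flat-footed tamper from its rest, press the plate squarely down in the pot until it bottoms out on its stop, lean on it there with about 20 N for a second (never more than 40 N, so come onto the stop slowly), then set the tamper gently back upright in its rest, leaving the plate down and level and the other things on the table where they are.

Things in the scene. Friction and masses are not known exactly. Their poses are not given: they have to be found in the camera images.
- pot: fixed upright round aluminium press pot on a dark bolted flange (116 mm across, 7 mm thick), open at the top; outside 86 mm, straight bore 72 mm in diameter, rim 60 mm above the table. Origin: centre of its underside on the table, z up. A hard stop for the plate is hidden inside, set differently each time: it must be found by feel, where the force rises steeply
- follower_plate: round steel plate (69 mm across, 8 mm thick) with a rubber edge, in the pot's bore. Origin: centre of its flat top face, z the face's normal. It slides straight down and up and rocks about that centre. At the start the centre is 34 to 44 mm above the table and the face 0.08 to 0.17 rad crooked, any way; on the stop the centre is 22 to 28 mm above the table, 12 to 16 mm below its start
- tamper: tamper, 100 mm tall, 0.2 to 0.4 kg, upright in its rest: flat steel foot 62 mm across, 14 mm thick; round stem 18 mm thick; steel collar 35 mm across from 57 to 61 mm above the underside; black square hand grip, 26 x 26 mm, above it up to 100 mm. Origin: centre of the foot's flat underside, z up along the stem, x and y square to the grip's flat sides
- tamper_grip (a point): centre of the tamper's square hand grip, 80 mm above the foot's underside, axes as the tamper's
- stand: the tamper's rest: fixed low grey square plate (96 x 96 x 6 mm) with a round raised rim (outside 84 mm, inside 72 mm across, top 15 mm above the table) round a shallow flat recess. Origin: centre of its underside on the table.
- stand_seat (a point): centre of the flat floor of the rest's recess, 6 mm above the table, where the centre of the tamper's underside belongs
- salve_jar: bystander, leave alone: loose squat jar with a lid, 87 mm across, 57 mm tall; origin at the centre of its underside
- weighing_bottle: bystander, leave alone: loose small lidded glass, 37 mm across, 48 mm tall; origin at the centre of its underside
- rubber_stopper: bystander, leave alone: loose dark rubber stopper, 31 mm across, 26 mm tall; origin at the centre of its underside
- follower_face (a point): centre of the plate's top face, as the plate's origin. The rubber edge grips the bore, so the plate stays as deep and as crooked as it is left. A soft spring lies under it: sliding it down takes about 5 N at the top and up to about 8 N at the stop. Rocking it takes about 0.05 N m; it rocks to lie flat against a flat foot pressed on it. Met faster than 20 mm/s, the stop may give over 40 N

How it is judged (in metres and radians):
On the way:
1. the plate is on its stop, level within 0.05 rad, and the tamper leans on it with 12 to 32 N for half a second (contact force between tamper and follower_plate between 12 and 32 N and angle between follower_plate's own z axis and vertical below 0.05 rad and z of follower_plate in the frame of pot below 0.0295 m), for 0.5 s.
At the end, for the whole second after the job is handed in: the follower plate stays down (centre of its top face under 29.5 mm above the table) and level within 0.05 rad; the tamper stands released, still and upright (within 0.05 rad) in its rest, its underside's centre within 9 mm of the seat (angle between each of follower_plate, tamper's own z axis and vertical below 0.05 rad and z of follower_plate in the frame of pot below 0.0295 m and distance between tamper and stand_seat below 0.009 m and linear speed of tamper below 0.02 m/s); the robot touches nothing.
It fails at once if the tamper presses the plate with more than 40 N (contact force between tamper and follower_plate above 40 N).
It fails at once if the tamper is dropped: it falls free of the fingers faster than 0.35 m/s (a fall of some 6 mm) (contact force between the fingers and tamper below 0.3 N and linear speed of tamper above 0.35 m/s).
It fails at once if the robot itself touches the plate (contact force between the arm and follower_plate above 1 N).
It fails at once if a bystander is moved by more than 20 mm (distance of any of salve_jar, weighing_bottle, rubber_stopper from where it was at the start of the episode above 0.02 m).
It also fails if it takes over 58 s, if anything falls off the work surface, if the arm or the gripper's body presses on something with over 40 N, if the wrist force passes 120 N, or if a joint passes its speed limit or range.

### The arm

A 6-joint arm with a two-finger parallel gripper is mounted at the origin on a cart in front of the work surface, level with it; the furniture and walls round the work are solid. World frame = base frame: x ahead of the robot, y to its left, z up, the work surface at z = 0. Lengths are in m, angles in degrees, forces in N, time in s.
With the tool pointing down it reaches from about 0.25 to 0.725 m from the base axis. Payload 9.7 kg.
Tool frame: the origin (TCP) lies midway between the tips of the shut fingers; the grasp point (between the pads) lies 19 mm behind it; z points along the fingers, y is the line along which they close (so a half turn about z gives the same grasp; the last joint's range is limited). The gripper opens to 85 mm and grips with 20 to 120 N. Pads are 22 mm wide; open, the fingers measure 114 mm over their backs; the gripper's body (76 mm by 85 mm) begins 54 mm behind the grasp point. The pads swing forward as they close: fully open they stand 13 mm farther back than shut.
Start: joints at [0, 4.979, 10.078, 95.1, 0, 90], TCP at [0.55, -0, 0.231] pointing down, gripper open.
Joint ranges: [-179.16, 179.16], [-48.56, 103.87], [-65.8, 70.77], [-126.05, 130.52], [-82.76, 87.17], [-180, 180]. Speed limits (degrees/s): [127.2, 127.2, 147.25, 180, 180, 180].

### API

Orientations are given as [roll, pitch, yaw] about the fixed x, y, z axes, in that order (R = Rz(yaw) Ry(pitch) Rx(roll)).
In Python, from workcell import * gives the robot as it stands.
- The arm moves only by the tool servo_tool, never from a script. Its argument "moves" is a list of rows, each a list of 4 numbers: the shift along the world's x, y, z in shares of 100 cm (1.0 is 100 cm), then the turn about the world's z in normalised numbers (1 is 2 rad). A call has 1 to 20 rows; each row is the pose to reach, as a shift and turn from the pose commanded when the call began; what a row does not reach only later rows make up. A row lasts 1/12 s, in which the tool goes at most 41.7 mm and 7.16 degrees, less where a joint would pass 70% of its speed; a pose out of reach is approached as far as the arm can. A call with a gripper value outside its range is refused whole. "claw" is the closure, from 0 (fully open) to 1 (shut), set as the call begins (left out, the last holds). The fingers move at their own pace and stop on an object; "force" is the grip in N (left out, the last holds). Time passes only in rows, so rows that repeat a pose let the fingers close. It gives the time, the measured TCP pose, the force, the opening and the grip force at its end, in the units of the state.
- get_obs(): the state, without advancing time (a new reading comes with each control period).
- camera(name): name is "scene" or "side" or "wrist"; returns the picture (480x640x3 uint8, red, green, blue); there is no depth.
- get_calibration(name): a dict with "fx", "fy", "cx", "cy" (pixels), "rvec" (rotation vector, rad) and "tvec" (3), from world to camera coordinates, as OpenCV has them; the wrist camera has in their place "tool_from_camera" (4x4, takes a point from camera to tool coordinates, whose origin is the TCP and whose axes are the flange's). Camera axes: x right, y down, z forward; pixel columns grow to the right and rows downward; lengths in m; the calibration is good to about 2 mm. A picture is of the moment at which its call begins: read the wrist's pose just before it. get_calibration takes no time and is no camera call.
- job_done(): hands the job in; it is judged then, once.
The state is a dict: "time": time; "q": joint angles; "qd": joint speeds; "joint_efforts": joint torques, N m; "ee_pos": TCP position; "tcp_rot": TCP orientation; "wrist_force": force on the tool from outside, world axes, zero at the start; "torque": the same for the moment, N m; "opening": finger opening in m; "grasp_force": force on a finger pad.
Only numpy, scipy, OpenCV 4.12 (cv2) and the standard library are available. Lean on these libraries where they do the work, as an engineer would, in place of code of your own. Each camera call takes 0.05 s, during which the arm holds its last target. There are 200 camera calls.

## Working session

There is one attempt and no reset: what is moved stays moved. The work goes in short steps, Python scripts to look and compute and a tool call to move; the robot and the scene stay as the last step left them, time stands still between calls to the robot, and variables do not carry over. Pictures are saved under pics/ and viewed, at most 10 in all, crops included, and the job is handed in when it is done.

Besides the shell and the picture viewer there is one more tool, called after "Request:" by a JSON object that holds its "fn" and its "kwargs", one argument or row to a line. servo_tool: Moves the arm, as the interface text tells. Its arguments: {"type":"object","properties":{"moves":{"type":"array","items":{"type":"array","items":{"type":"number"}}},"claw":{"type":"number"},"force":{"type":"number"}},"required":["moves"]}

```bash
mkdir -p pics; cat > h.py <<'E'
from workcell import *
import numpy as np, cv2
def cam(n):
    o=get_obs(); im=np.array(camera(n)); return o,im
def pose(n,o=None):
    c=get_calibration(n); K=np.array([[c['fx'],0,c['cx']],[0,c['fy'],c['cy']],[0,0,1.]])
    if 'rvec' in c:
        R=cv2.Rodrigues(np.array(c['rvec'],float))[0]; t=np.array(c['tvec'],float).ravel()
        return K,R.T,-R.T@t
    from scipy.spatial.transform import Rotation as Ro
    T=np.eye(4); T[:3,:3]=Ro.from_euler('xyz',o['tcp_rot'],degrees=True).as_matrix(); T[:3,3]=o['ee_pos']
    M=T@np.array(c['tool_from_camera']); return K,M[:3,:3],M[:3,3]
def ray(P,u,v,z):
    K,R,C=P; d=R@np.linalg.solve(K,[u,v,1.]); return C+d*(z-C[2])/d[2]
def proj(P,X):
    K,R,C=P; p=K@(R.T@(np.array(X)-C)); return p[:2]/p[2]
E
python3 - <<'E'
from h import *
for n in ("scene","side","wrist"):
    o,im=cam(n); cv2.imwrite(f"pics/{n}0.png",im[:,:,::-1]); P=pose(n,o); print(n,P[2].round(3),P[1][:,2].round(2))
print(o)
E
```

```text
scene [ 0.142 -0.408  0.669] [ 0.51  0.5  -0.7 ]
side [ 0.613 -0.535  0.721] [-0.05  0.67 -0.74]
wrist [0.55  0.08  0.374] [-0.   -0.31 -0.95]
{'time': 0.1, 'q': array([-7.20793792e-05,  5.00636845e+00,  1.00379154e+01,  9.51006244e+01,
        1.74598066e-04,  9.00004341e+01]), 'qd': array([ 0.09000562, -0.03964605,  0.12959972, -0.03670014, -0.01267268,
       -0.04494724]), 'joint_efforts': array([ 5.47294949e-04, -5.21561801e+01,  4.65652657e+01,  1.59993977e-02,
       -1.19309320e-06, -5.24902489e-06]), 'ee_pos': array([5.49777780e-01, 1.76850856e-07, 2.30659479e-01]), 'tcp_rot': array([-1.79930923e+02, -1.74074628e-04,  8.99994937e+01]), 'wrist_force': array([ 0.42214541, -0.16481627, -0.3024374 ]), 'torque': array([ 0.00181784, -0.00361126,  0.04768717]), 'grasp_force': 0.0, 'opening': 0.08545958768439578}
```

View pics/scene0.png

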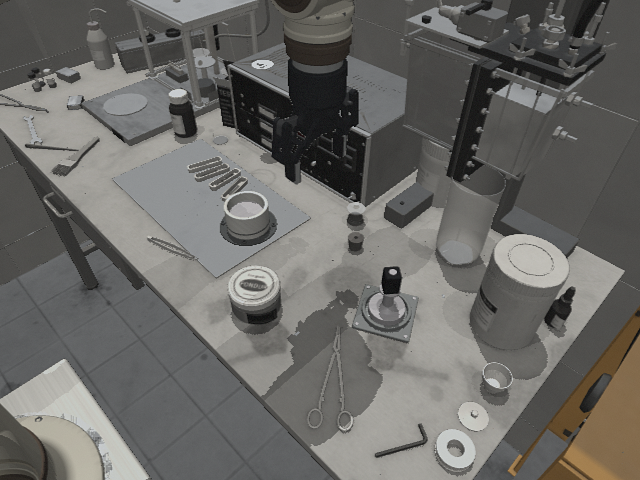

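View pics/wrist0.png

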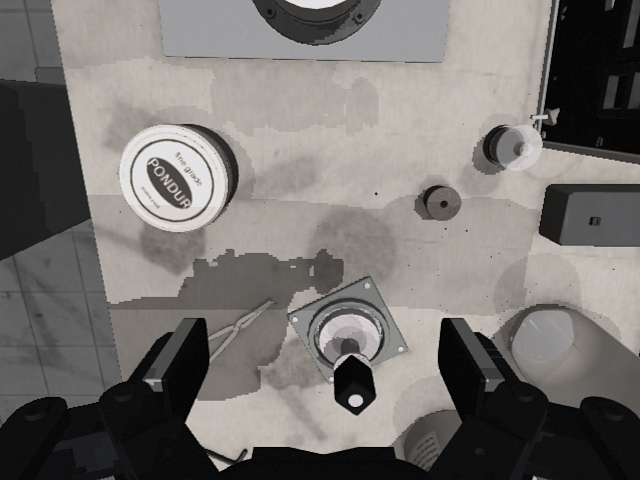

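View pics/side0.png

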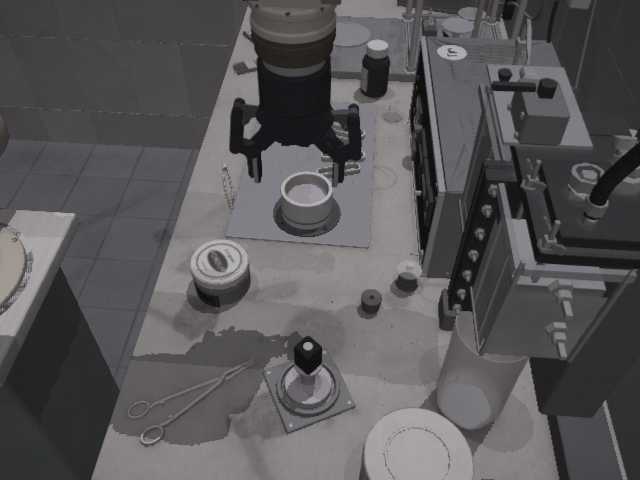

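The wrist picture shows the grip top near (357,401), the stand plate around (350,330) and the salve jar at (175,178). In the side picture the pot rim is at (307,190), the stand at (310,390) and the grip top at (308,345). In the scene picture the pot rim is at (247,207) and the grip at (392,272). Next I measure these and zoom in.

```bash
python3 - <<'E'
from h import *
o=get_obs()
ims={n:cv2.imread(f"pics/{n}0.png") for n in("scene","side","wrist")}
P={n:pose(n,o) for n in ims}
for n,c in(("wrist",(357,401)),("side",(308,343)),("scene",(392,270))): print('gripTop',n,ray(P[n],*c,.106).round(4))
for n,c in(("wrist",(349,332)),("side",(309,390)),("scene",(387,312))): print('stand',n,ray(P[n],*c,.010).round(4))
for n,c in(("side",(307,188)),("scene",(247,207))): print('rim',n,ray(P[n],*c,.06).round(4))
# stand corners in wrist
for c in((288,317),(370,277),(410,349)): print(ray(P['wrist'],*c,.006).round(4))
for n,c,z in(("wrist",(170,178),.057),("wrist",(441,203),.026),("wrist",(519,148),.048)):print(ray(P[n],*c,z).round(3))
# fixture overhang points in both views
def tri(a,b):
    (K,R,C),(K2,R2,C2)=P['scene'],P['side']
    d=R@np.linalg.solve(K,[*a,1]);e=R2@np.linalg.solve(K2,[*b,1])
    s=np.linalg.lstsq(np.c_[d,-e],C2-C,rcond=None)[0];return ((C+s[0]*d+C2+s[1]*e)/2).round(3)
def crop(n,x,y,w,h,s): return cv2.resize(ims[n][y:y+h,x:x+w],None,fx=s,fy=s,interpolation=cv2.INTER_CUBIC)
a=crop('wrist',280,270,140,150,2.8)[:400,:400]; b=crop('side',255,330,105,105,3.8)[:399,:399]
c=crop('side',265,160,80,80,2.5);d=crop('scene',210,180,80,80,2.5); e=crop('scene',350,255,80,90,2.5)[:200]; f=crop('wrist',320,345,70,70,2.86)
def pad(i,h,w): return cv2.copyMakeBorder(i,0,h-i.shape[0],0,w-i.shape[1],cv2.BORDER_CONSTANT)
top=np.hstack([pad(a,400,400),pad(b,400,400)])
bot=np.hstack([pad(i[:200,:200],200,200) for i in(c,d,e,f)])
cv2.imwrite('pics/crop1.png',np.clip(np.vstack([top,bot])*1.8,0,255).astype(np.uint8))
E
```

```text
gripTop wrist [ 0.5765 -0.1456  0.106 ]
gripTop side [ 0.5767 -0.1372  0.106 ]
gripTop scene [ 0.5772 -0.1388  0.106 ]
stand wrist [ 0.5756 -0.1397  0.01  ]
stand side [ 0.5787 -0.1475  0.01  ]
stand scene [ 0.5716 -0.1466  0.01  ]
rim side [0.5465 0.1896 0.06  ]
rim scene [0.5404 0.1805 0.06  ]
[ 0.5126 -0.1245  0.006 ]
[ 0.5955 -0.0798  0.006 ]
[ 0.6409 -0.1627  0.006 ]
[0.428 0.027 0.057]
[0.653 0.    0.026]
[0.705 0.05  0.048]
```

View pics/crop1.png

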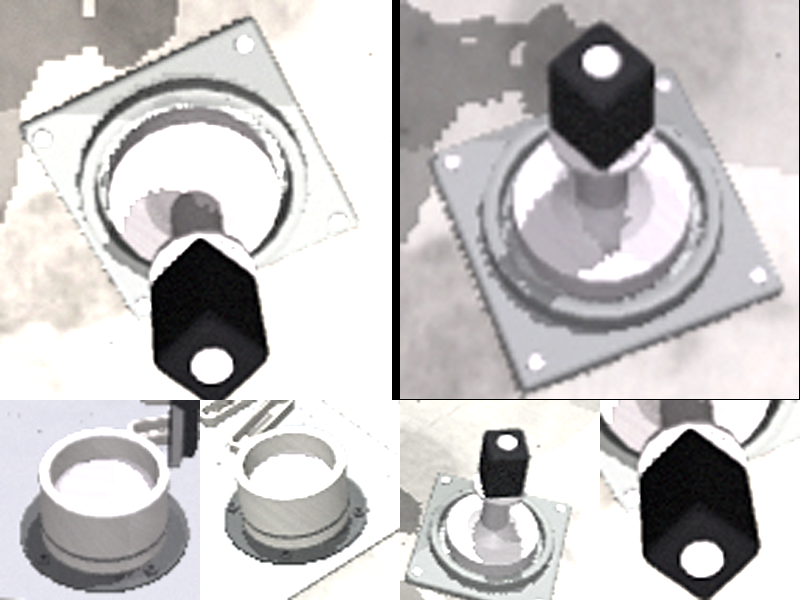

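The crops show the grip top as a diamond at about 45° to the image, its white dot centred at wrist pixel (355.5,401). The pot and its plate are seen obliquely. I look from above at the pot, then at the tamper.

Careful with the scale: shifts go in shares of 100 cm and turns go in shares of 2 rad. That gives: 10 cm / 100 = 0.1, 6.5 cm / 100 = 0.065.

Request:
{"fn": "servo_tool", "kwargs": {
  "moves": [
    [0, 0.03, 0, 0],
    [0, 0.065, 0, 0],
    [0, 0.1, 0, 0],
    [0, 0.1, 0, 0],
    [0, 0.1, 0, 0],
    [0, 0.1, 0, 0]
  ]
}}

```text
time: 0.65
ee_pos: [0.5499, 0.0999, 0.231]
tcp_rot: [-180.0, 0.0, 90.0]
wrist_force: [-0.4, 0.2, 1.0]
opening: 0.0855
grasp_force: 0.0
```

```bash
python3 - <<'E'
from h import *
o,im=cam("wrist"); cv2.imwrite("pics/w1.png",im[:,:,::-1]); np.save("w1.npy",np.r_[o['ee_pos'],o['tcp_rot']])
E
```

```text
(no output)
```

Converted, -24 cm / 100 = -0.24, -21 cm / 100 = -0.21.

Request:
{"fn": "servo_tool", "kwargs": {
  "moves": [
    [0.005, -0.035, 0, 0],
    [0.01, -0.07, 0, 0],
    [0.015, -0.105, 0, 0],
    [0.02, -0.14, 0, 0],
    [0.025, -0.175, 0, 0],
    [0.025, -0.21, 0, 0],
    [0.025, -0.24, 0, 0],
    [0.025, -0.24, 0, 0],
    [0.025, -0.24, 0, 0],
    [0.025, -0.24, 0, 0]
  ]
}}

```text
time: 1.53
ee_pos: [0.5747, -0.1407, 0.2313]
tcp_rot: [-180.0, -0.0, 89.9]
wrist_force: [-0.1, -0.8, 0.7]
opening: 0.0851
grasp_force: 0.0
```

```bash
python3 - <<'E'
from h import *
o,im=cam("wrist"); cv2.imwrite("pics/w2.png",im[:,:,::-1]); np.save("w2.npy",np.r_[o['ee_pos'],o['tcp_rot']])
print(o['time'],o['ee_pos'])
a=cv2.imread("pics/w1.png")[:,:,:]; b=cv2.imread("pics/w2.png")
c=np.vstack([cv2.resize(i,(400,300)) for i in(a,b)])
crop=[cv2.resize(i[80:330,180:480],(400,300)) for i in (a,b)]
cv2.imwrite("pics/m2.png",np.hstack([c,np.vstack(crop)]))
E
```

```text
1.5333 [ 0.57466458 -0.14067749  0.23126842]
```

View pics/m2.png

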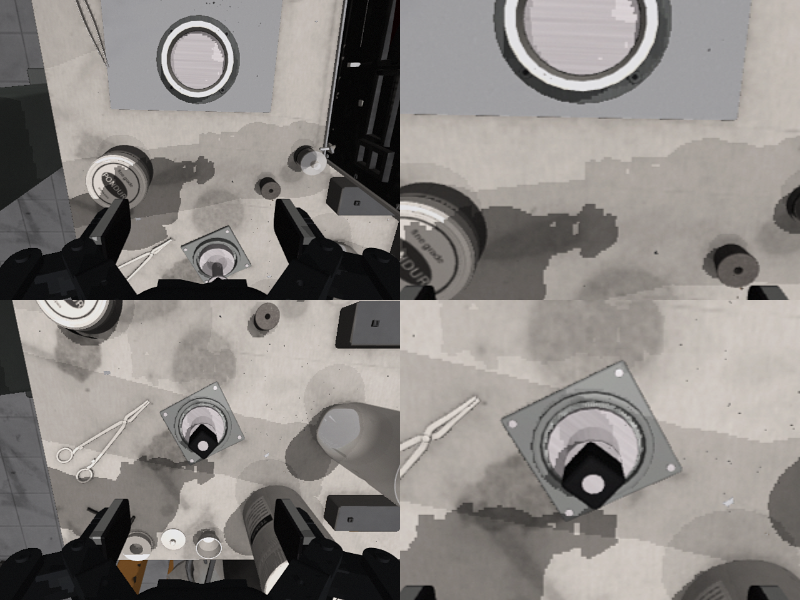

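Left top: the pot is seen from above, with its bright rim annulus centred near w1 pixel (316,94). Left bottom: the stand's four screws and the grip's dot near w2 pixel (324,233) are clear.

```bash
python3 - <<'E'
from h import *
def ld(n):
    v=np.load(n+".npy"); return cv2.imread(f"pics/{n}.png",0),pose("wrist",{'ee_pos':v[:3],'tcp_rot':v[3:]})
g,P=ld("w1"); m=(g>185).astype(np.uint8); m[170:]=0; m[:,:240]=0; m[:,400:]=0
cs,_=cv2.findContours(m,cv2.RETR_CCOMP,cv2.CHAIN_APPROX_NONE)
for c in cs:
    if cv2.contourArea(c)>3000:
        w=np.array([ray(P,*p,.06)[:2] for p in c[:,0]]); print('rim',cv2.minEnclosingCircle((w*1000).astype(np.float32)),cv2.fitEllipse((w*1000).astype(np.float32)))
g,P=ld("w2")
m=(g>170).astype(np.uint8); n,l,s,ce=cv2.connectedComponentsWithStats(m)
for i in range(1,n):
    if 255<ce[i][0]<400 and 120<ce[i][1]<260 and 15<s[i][4]<800: print(s[i][4],ce[i].round(1),'z6',ray(P,*ce[i],.006).round(4)[:2],'z106',ray(P,*ce[i],.106).round(4)[:2])
m=(g<60).astype(np.uint8); m[:,:295]=0;m[:,350:]=0;m[:190]=0;m[255:]=0
cs,_=cv2.findContours(m,cv2.RETR_EXTERNAL,cv2.CHAIN_APPROX_NONE); c=max(cs,key=cv2.contourArea)
ap=cv2.approxPolyDP(cv2.convexHull(c),2.5,True)[:,0]
for p in ap: print(p,ray(P,*p,.106).round(4)[:2])
E
```

```text
rim ((544.8749389648438, 187.409423828125), 30.905851364135742) ((544.89501953125, 188.4008026123047), (46.04339599609375, 56.13553237915039), 71.37615966796875)
rim ((543.4947509765625, 187.67723083496094), 42.497291564941406) ((543.5833129882812, 187.7416229248047), (83.79888153076172, 84.02792358398438), 18.04645538330078)
rim ((543.6267700195312, 187.75425720214844), 37.345481872558594) ((543.5879516601562, 187.7405242919922), (73.44891357421875, 73.58592224121094), 139.12156677246094)
35 [343.9 140.4] z6 [ 0.5926 -0.0881] z106 [ 0.5877 -0.0807]
26 [264.2 182.8] z6 [ 0.5196 -0.126 ] z106 [ 0.5345 -0.1084]
31 [255.7 191.4] z6 [ 0.5113 -0.134 ] z106 [ 0.5284 -0.1142]
63 [310.1 206.4] z6 [ 0.5617 -0.1485] z106 [ 0.5652 -0.1247]
25 [383.  219.4] z6 [ 0.6308 -0.1613] z106 [ 0.6156 -0.1341]
192 [324.5 233. ] z6 [ 0.5752 -0.1747] z106 [ 0.575  -0.1438]
16 [399.  235.9] z6 [ 0.647  -0.1777] z106 [ 0.6274 -0.1461]
23 [306.6 257. ] z6 [ 0.5576 -0.1993] z106 [ 0.5622 -0.1618]
[320 199] [ 0.572  -0.1196]
[325 199] [ 0.5754 -0.1196]
[345 216] [ 0.5892 -0.1316]
[349 229] [ 0.5922 -0.1409]
[327 254] [ 0.5768 -0.1595]
[295 228] [ 0.5544 -0.1401]
[295 224] [ 0.5545 -0.1372]
```

```bash
python3 - <<'E'
from h import *
v=np.load("w2.npy"); P=pose("wrist",{'ee_pos':v[:3],'tcp_rot':v[3:]}); g=cv2.imread("pics/w2.png",0)
for th in (35,45,60):
    m=(g<th).astype(np.uint8); m[:190]=0; m[265:]=0; m[:,:280]=0; m[:,360:]=0
    n,l,s,ce=cv2.connectedComponentsWithStats(m); k=l[222,324]
    m=(l==k); 
    bot=[(x,np.where(m[:,x])[0].max()) for x in range(280,360) if m[:,x].any()]
    w=np.array([[*p,*ray(P,*p,.106)[:2]] for p in bot]); xc=w[w[:,1].argmax(),0]
    for sl in (w[(w[:,0]<xc-3)&(w[:,0]>xc-20)],w[(w[:,0]>xc+3)&(w[:,0]<xc+19)]):
        d=cv2.fitLine(sl[:,2:].astype(np.float32),cv2.DIST_HUBER,0,.001,.001).ravel(); nn=np.array([-d[1],d[0]])
        print(th,xc,np.degrees(np.arctan2(d[1],d[0])).round(1),'dist',abs(nn@(np.array([.575,-.1438])-d[2:])).round(4))
E
```

```text
35 324.0 -39.0 dist 0.0116
35 324.0 50.7 dist 0.0115
45 323.0 -36.8 dist 0.0116
45 323.0 48.9 dist 0.0117
60 324.0 -37.8 dist 0.0118
60 324.0 46.7 dist 0.0121
```

Converted, -15.8 cm / 100 = -0.158, 0.05 cm / 100 = 0.0005, 0.88 rad / 2 = 0.44.

Request:
{"fn": "servo_tool", "kwargs": {
  "moves": [
    [0.0005, -0.003, 0, 0.055],
    [0.0005, -0.003, 0, 0.11],
    [0.0005, -0.003, -0.005, 0.165],
    [0.0005, -0.003, -0.01, 0.22],
    [0.0005, -0.003, -0.02, 0.275],
    [0.0005, -0.003, -0.03, 0.33],
    [0.0005, -0.003, -0.04, 0.385],
    [0.0005, -0.003, -0.05, 0.44],
    [0.0005, -0.003, -0.07, 0.44],
    [0.0005, -0.003, -0.09, 0.44],
    [0.0005, -0.003, -0.11, 0.44],
    [0.0005, -0.003, -0.13, 0.44],
    [0.0005, -0.003, -0.15, 0.44],
    [0.0005, -0.003, -0.158, 0.44],
    [0.0005, -0.003, -0.158, 0.44],
    [0.0005, -0.003, -0.158, 0.44]
  ]
}}

```text
time: 2.92
ee_pos: [0.5756, -0.1424, 0.0739]
tcp_rot: [180.0, 0.0, 140.5]
wrist_force: [0.8, -0.8, 0.7]
opening: 0.0853
grasp_force: 0.0
```

Request:
{"fn": "servo_tool", "kwargs": {
  "moves": [
    [0, 0, 0, 0],
    [0, 0, 0, 0],
    [0, 0, 0, 0],
    [0, 0, 0, 0],
    [0, 0, 0, 0],
    [0, 0, 0, 0],
    [0, 0, 0, 0],
    [0, 0, 0, 0],
    [0, 0, 0, 0],
    [0, 0, 0, 0],
    [0, 0, 0, 0],
    [0, 0, 0, 0]
  ],
  "claw": 1,
  "force": 90
}}

```text
time: 3.92
ee_pos: [0.576, -0.143, 0.074]
tcp_rot: [180.0, 0.1, 140.4]
wrist_force: [1.5, 0.8, 5.4]
opening: 0.0248
grasp_force: 89.5
```

```bash
python3 - <<'E'
from h import *
o,im=cam("scene"); o2,im2=cam("side"); print({k:o2[k] for k in('time','torque','wrist_force','opening','tcp_rot','ee_pos')})
a=im[190:370,300:480];b=im2[270:450,220:400]
cv2.imwrite("pics/g.png",np.clip(cv2.resize(np.hstack([a,b]),(800,400))*1.5,0,255).astype(np.uint8)[:,:,::-1])
E
```

```text
{'time': 3.9667, 'torque': array([ 0.17825085, -0.1583356 , -0.0119501 ]), 'wrist_force': array([1.82654868, 1.3488316 , 5.44617968]), 'opening': 0.02477197067707756, 'tcp_rot': array([1.79956470e+02, 6.95236478e-02, 1.40421370e+02]), 'ee_pos': array([ 0.57599039, -0.14303975,  0.07400041])}
```

View pics/g.png

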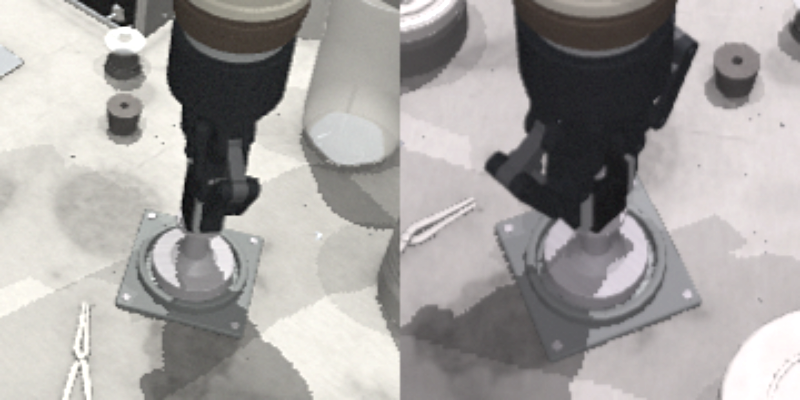

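Converted, 9.5 cm / 100 = 0.095, 9 cm / 100 = 0.09.

Request:
{"fn": "servo_tool", "kwargs": {
  "moves": [
    [0, 0, 0.002, 0],
    [0, 0, 0.005, 0],
    [0, 0, 0.01, 0],
    [0, 0, 0.02, 0],
    [0, 0, 0.04, 0],
    [0, 0, 0.065, 0],
    [0, 0, 0.09, 0],
    [0, 0, 0.095, 0],
    [0, 0, 0.095, 0],
    [0, 0, 0.095, 0]
  ]
}}

```text
time: 4.85
ee_pos: [0.5754, -0.143, 0.1675]
tcp_rot: [-180.0, -0.0, 140.4]
wrist_force: [0.5, -0.2, -3.9]
opening: 0.0246
grasp_force: 89.0
```

Converted, 33.1 cm / 100 = 0.331, 32.5 cm / 100 = 0.325.

Request:
{"fn": "servo_tool", "kwargs": {
  "moves": [
    [-0.001, 0.01, 0, 0],
    [-0.003, 0.03, 0, 0],
    [-0.006, 0.06, 0, 0],
    [-0.009, 0.09, 0, 0],
    [-0.012, 0.12, 0, 0],
    [-0.015, 0.15, 0, 0],
    [-0.018, 0.18, 0, 0],
    [-0.021, 0.21, 0, 0],
    [-0.024, 0.24, 0, 0],
    [-0.027, 0.27, 0, 0],
    [-0.029, 0.295, 0, 0],
    [-0.0305, 0.315, 0, 0],
    [-0.031, 0.325, 0, 0],
    [-0.0315, 0.331, 0, 0],
    [-0.0315, 0.331, 0, 0],
    [-0.0315, 0.331, 0, 0],
    [-0.0315, 0.331, -0.01, 0],
    [-0.0315, 0.331, -0.02, 0],
    [-0.0315, 0.331, -0.02, 0],
    [-0.0315, 0.331, -0.02, 0]
  ]
}}

```text
time: 6.52
ee_pos: [0.5435, 0.1872, 0.147]
tcp_rot: [-179.9, -0.1, 140.4]
wrist_force: [-0.6, 0.0, -3.9]
opening: 0.0246
grasp_force: 88.8
```

```bash
python3 - <<'E'
from h import *
o,im=cam("scene"); o2,im2=cam("side"); print({k:o2[k] for k in('time','torque','wrist_force','opening','tcp_rot','ee_pos')})
a=im[100:280,160:340];b=im2[80:260,220:400]
cv2.imwrite("pics/p.png",np.clip(cv2.resize(np.hstack([a,b]),(800,400))*1.5,0,255).astype(np.uint8)[:,:,::-1])
E
```

```text
{'time': 6.5667, 'torque': array([-0.02584266, -0.0170178 ,  0.04392083]), 'wrist_force': array([-8.69634351e-02,  3.08587567e-03, -4.19186390e+00]), 'opening': 0.0251169839183616, 'tcp_rot': array([-1.79953881e+02, -2.79033403e-02,  1.40376822e+02]), 'ee_pos': array([0.54380769, 0.1873987 , 0.14778065])}
```

View pics/p.png

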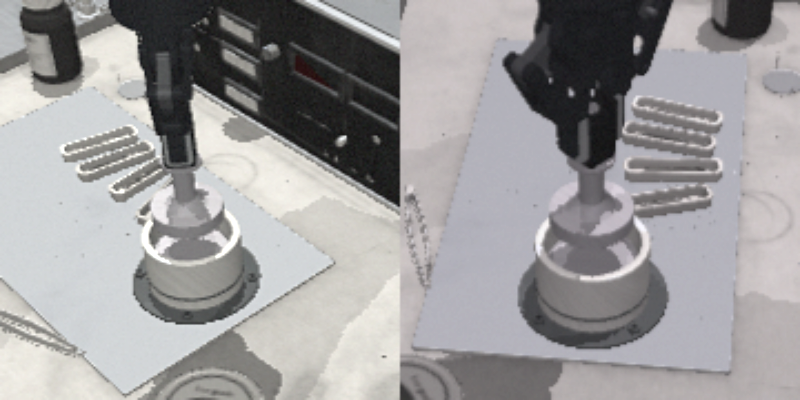

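Tamper hangs upright over the pot, foot centred over the bore in both views (left about (188,205), right about (590,215)). Descending now.

Converted, -2.6 cm / 100 = -0.026, -2.4 cm / 100 = -0.024.

Request:
{"fn": "servo_tool", "kwargs": {
  "moves": [
    [0, 0.001, -0.005, 0],
    [0, 0.001, -0.01, 0],
    [0, 0.001, -0.015, 0],
    [0, 0.001, -0.02, 0],
    [0, 0.001, -0.024, 0],
    [0, 0.001, -0.026, 0],
    [0, 0.001, -0.026, 0],
    [0, 0.001, -0.026, 0]
  ]
}}

```text
time: 7.28
ee_pos: [0.544, 0.189, 0.1223]
tcp_rot: [-180.0, -0.0, 140.4]
wrist_force: [-0.3, 0.2, -3.9]
opening: 0.0248
grasp_force: 88.9
```

Converted, -0.8 cm / 100 = -0.008, -0.72 cm / 100 = -0.0072.

Request:
{"fn": "servo_tool", "kwargs": {
  "moves": [
    [0, 0, -0.0008, 0],
    [0, 0, -0.0016, 0],
    [0, 0, -0.0024, 0],
    [0, 0, -0.0032, 0],
    [0, 0, -0.004, 0],
    [0, 0, -0.0048, 0],
    [0, 0, -0.0056, 0],
    [0, 0, -0.0064, 0],
    [0, 0, -0.0072, 0],
    [0, 0, -0.008, 0],
    [0, 0, -0.008, 0],
    [0, 0, -0.008, 0]
  ]
}}

```text
time: 8.28
ee_pos: [0.544, 0.189, 0.1142]
tcp_rot: [-180.0, -0.0, 140.4]
wrist_force: [-0.3, -0.1, -3.0]
opening: 0.0249
grasp_force: 88.9
```

Request:
{"fn": "servo_tool", "kwargs": {
  "moves": [
    [0, 0, -0.0008, 0],
    [0, 0, -0.0016, 0],
    [0, 0, -0.0024, 0],
    [0, 0, -0.0032, 0],
    [0, 0, -0.004, 0],
    [0, 0, -0.0048, 0],
    [0, 0, -0.0056, 0],
    [0, 0, -0.0064, 0],
    [0, 0, -0.0072, 0],
    [0, 0, -0.008, 0],
    [0, 0, -0.0088, 0],
    [0, 0, -0.0096, 0],
    [0, 0, -0.0104, 0],
    [0, 0, -0.0104, 0],
    [0, 0, -0.0104, 0]
  ]
}}

```text
time: 9.53
ee_pos: [0.5441, 0.1891, 0.1039]
tcp_rot: [180.0, -0.0, 140.4]
wrist_force: [-0.8, 0.4, -0.8]
opening: 0.0248
grasp_force: 89.2
```

Converted, -0.6 cm / 100 = -0.006, -0.54 cm / 100 = -0.0054.

Request:
{"fn": "servo_tool", "kwargs": {
  "moves": [
    [0, 0, -0.0006, 0],
    [0, 0, -0.0012, 0],
    [0, 0, -0.0018, 0],
    [0, 0, -0.0024, 0],
    [0, 0, -0.003, 0],
    [0, 0, -0.0036, 0],
    [0, 0, -0.0042, 0],
    [0, 0, -0.0048, 0],
    [0, 0, -0.0054, 0],
    [0, 0, -0.006, 0],
    [0, 0, -0.006, 0],
    [0, 0, -0.006, 0]
  ]
}}

```text
time: 10.53
ee_pos: [0.544, 0.189, 0.0978]
tcp_rot: [180.0, 0.0, 140.4]
wrist_force: [0.2, 2.0, -0.0]
opening: 0.0247
grasp_force: 89.4
```

Converted, -0.18 cm / 100 = -0.0018, -0.15 cm / 100 = -0.0015.

Request:
{"fn": "servo_tool", "kwargs": {
  "moves": [
    [0, 0, -0.0003, 0],
    [0, 0, -0.0006, 0],
    [0, 0, -0.0009, 0],
    [0, 0, -0.0012, 0],
    [0, 0, -0.0015, 0],
    [0, 0, -0.0018, 0],
    [0, 0, -0.0018, 0],
    [0, 0, -0.0018, 0]
  ]
}}

```text
time: 11.2
ee_pos: [0.544, 0.189, 0.0961]
tcp_rot: [180.0, -0.0, 140.4]
wrist_force: [-0.1, 1.1, 1.6]
opening: 0.0248
grasp_force: 89.4
```

Request:
{"fn": "servo_tool", "kwargs": {
  "moves": [
    [0, 0, -0.0002, 0],
    [0, 0, -0.0004, 0],
    [0, 0, -0.0006, 0],
    [0, 0, -0.0008, 0],
    [0, 0, -0.0008, 0],
    [0, 0, -0.0008, 0]
  ]
}}

```text
time: 11.7
ee_pos: [0.5441, 0.189, 0.0953]
tcp_rot: [180.0, 0.0, 140.4]
wrist_force: [0.6, 1.8, 2.0]
opening: 0.0251
grasp_force: 89.5
```

Converted, -0.08 cm / 100 = -0.0008, -0.06 cm / 100 = -0.0006.

Request:
{"fn": "servo_tool", "kwargs": {
  "moves": [
    [0, 0, -0.0002, 0],
    [0, 0, -0.0004, 0],
    [0, 0, -0.0006, 0],
    [0, 0, -0.0008, 0],
    [0, 0, -0.0008, 0],
    [0, 0, -0.0008, 0]
  ]
}}

```text
time: 12.2
ee_pos: [0.544, 0.189, 0.0945]
tcp_rot: [180.0, -0.0, 140.4]
wrist_force: [-0.2, 2.8, 1.4]
opening: 0.0248
grasp_force: 89.5
```

Request:
{"fn": "servo_tool", "kwargs": {
  "moves": [
    [0, 0, -0.0002, 0],
    [0, 0, -0.0004, 0],
    [0, 0, -0.0006, 0],
    [0, 0, -0.0008, 0],
    [0, 0, -0.0008, 0],
    [0, 0, -0.0008, 0]
  ]
}}

```text
time: 12.7
ee_pos: [0.544, 0.189, 0.0936]
tcp_rot: [180.0, -0.0, 140.4]
wrist_force: [0.9, 1.1, 1.9]
opening: 0.025
grasp_force: 89.5
```

Converted, -0.08 cm / 100 = -0.0008, -0.06 cm / 100 = -0.0006.

Request:
{"fn": "servo_tool", "kwargs": {
  "moves": [
    [0, 0, -0.0002, 0],
    [0, 0, -0.0004, 0],
    [0, 0, -0.0006, 0],
    [0, 0, -0.0008, 0],
    [0, 0, -0.0008, 0],
    [0, 0, -0.0008, 0]
  ]
}}

```text
time: 13.2
ee_pos: [0.544, 0.189, 0.0929]
tcp_rot: [180.0, -0.0, 140.4]
wrist_force: [1.3, 1.9, 1.5]
opening: 0.0249
grasp_force: 89.5
```

Request:
{"fn": "servo_tool", "kwargs": {
  "moves": [
    [0, 0, -0.0002, 0],
    [0, 0, -0.0004, 0],
    [0, 0, -0.0006, 0],
    [0, 0, -0.0008, 0],
    [0, 0, -0.0008, 0],
    [0, 0, -0.0008, 0]
  ]
}}

```text
time: 13.7
ee_pos: [0.544, 0.189, 0.0921]
tcp_rot: [180.0, 0.0, 140.4]
wrist_force: [-0.2, 2.1, 1.8]
opening: 0.0249
grasp_force: 89.5
```

Converted, -0.08 cm / 100 = -0.0008, -0.06 cm / 100 = -0.0006.

Request:
{"fn": "servo_tool", "kwargs": {
  "moves": [
    [0, 0, -0.0002, 0],
    [0, 0, -0.0004, 0],
    [0, 0, -0.0006, 0],
    [0, 0, -0.0008, 0],
    [0, 0, -0.0008, 0],
    [0, 0, -0.0008, 0]
  ]
}}

```text
time: 14.2
ee_pos: [0.544, 0.189, 0.0912]
tcp_rot: [-180.0, -0.0, 140.4]
wrist_force: [0.9, 2.2, 2.5]
opening: 0.0251
grasp_force: 89.6
```

Converted, -0.08 cm / 100 = -0.0008, -0.06 cm / 100 = -0.0006.

Request:
{"fn": "servo_tool", "kwargs": {
  "moves": [
    [0, 0, -0.0002, 0],
    [0, 0, -0.0004, 0],
    [0, 0, -0.0006, 0],
    [0, 0, -0.0008, 0],
    [0, 0, -0.0008, 0],
    [0, 0, -0.0008, 0]
  ]
}}

```text
time: 14.7
ee_pos: [0.544, 0.189, 0.0906]
tcp_rot: [180.0, 0.0, 140.4]
wrist_force: [-0.1, 0.6, 2.6]
opening: 0.0247
grasp_force: 89.7
```

Converted, -0.08 cm / 100 = -0.0008, -0.06 cm / 100 = -0.0006.

Request:
{"fn": "servo_tool", "kwargs": {
  "moves": [
    [0, 0, -0.0002, 0],
    [0, 0, -0.0004, 0],
    [0, 0, -0.0006, 0],
    [0, 0, -0.0008, 0],
    [0, 0, -0.0008, 0],
    [0, 0, -0.0008, 0]
  ]
}}

```text
time: 15.2
ee_pos: [0.5441, 0.189, 0.0905]
tcp_rot: [180.0, 0.0, 140.4]
wrist_force: [-1.6, 0.7, 8.0]
opening: 0.0247
grasp_force: 90.7
```

Converted, -0.06 cm / 100 = -0.0006, -0.04 cm / 100 = -0.0004.

Request:
{"fn": "servo_tool", "kwargs": {
  "moves": [
    [0, 0, -0.0002, 0],
    [0, 0, -0.0004, 0],
    [0, 0, -0.0006, 0],
    [0, 0, -0.0006, 0],
    [0, 0, -0.0006, 0]
  ]
}}

```text
time: 15.62
ee_pos: [0.5441, 0.189, 0.0904]
tcp_rot: [179.9, 0.0, 140.4]
wrist_force: [-3.2, 1.2, 11.5]
opening: 0.0247
grasp_force: 91.2
```

Converted, -0.07 cm / 100 = -0.0007, -0.06 cm / 100 = -0.0006.

Request:
{"fn": "servo_tool", "kwargs": {
  "moves": [
    [0, 0, -0.0002, 0],
    [0, 0, -0.0004, 0],
    [0, 0, -0.0006, 0],
    [0, 0, -0.0007, 0],
    [0, 0, -0.0007, 0],
    [0, 0, -0.0007, 0],
    [0, 0, -0.0007, 0],
    [0, 0, -0.0007, 0],
    [0, 0, -0.0007, 0],
    [0, 0, -0.0007, 0],
    [0, 0, -0.0007, 0],
    [0, 0, -0.0007, 0],
    [0, 0, -0.0007, 0],
    [0, 0, -0.0007, 0],
    [0, 0, -0.0007, 0],
    [0, 0, -0.0007, 0],
    [0, 0, -0.0007, 0]
  ]
}}

```text
time: 17.03
ee_pos: [0.5442, 0.189, 0.0903]
tcp_rot: [179.9, 0.1, 140.4]
wrist_force: [-4.0, -0.5, 16.4]
opening: 0.0244
grasp_force: 91.7
```

Converted, 8 cm / 100 = 0.08, 6.5 cm / 100 = 0.065.

Request:
{"fn": "servo_tool", "kwargs": {
  "moves": [
    [0, 0, 0.0005, 0],
    [0, 0, 0.0012, 0],
    [0, 0, 0.002, 0],
    [0, 0, 0.003, 0],
    [0, 0, 0.005, 0],
    [0, 0, 0.009, 0],
    [0, 0, 0.015, 0],
    [0, 0, 0.025, 0],
    [0, 0, 0.035, 0],
    [0, 0, 0.05, 0],
    [0, 0, 0.065, 0],
    [0, 0, 0.08, 0],
    [0, 0, 0.08, 0]
  ]
}}

```text
time: 18.12
ee_pos: [0.5452, 0.1894, 0.1727]
tcp_rot: [179.7, 0.2, 140.4]
wrist_force: [0.0, 0.2, -2.6]
opening: 0.0248
grasp_force: 89.2
```

Converted, -10 cm / 100 = -0.1, -9.5 cm / 100 = -0.095.

Request:
{"fn": "servo_tool", "kwargs": {
  "moves": [
    [0, -0.01, 0, 0],
    [0, -0.03, 0, 0],
    [0, -0.055, 0, 0],
    [0, -0.08, 0, 0],
    [0, -0.095, 0, 0],
    [0, -0.1, 0, 0],
    [0, -0.1, 0, 0],
    [0, -0.1, 0, 0]
  ]
}}

```text
time: 18.78
ee_pos: [0.5438, 0.089, 0.168]
tcp_rot: [-180.0, -0.0, 140.4]
wrist_force: [0.2, 0.7, -2.9]
opening: 0.0247
grasp_force: 89.1
```

```bash
python3 - <<'E'
from h import *
w,iw=cam("wrist");o,im=cam("scene"); o2,im2=cam("side"); print({k:o2[k] for k in('time','torque','wrist_force','opening','tcp_rot','ee_pos')})
a=im[160:260,200:300];b=im2[150:250,255:355]
x=np.hstack([cv2.resize(a,(300,300)),cv2.resize(b,(300,300))]); x=np.hstack([cv2.resize(iw,(400,300)),x[:,:400]]) if 0 else np.vstack([cv2.resize(iw,(600,300)),x])
cv2.imwrite("pics/q.png",x[:,:,::-1]); print(proj(pose("wrist",w),[.5436,.1877,.06]))
E
```

```text
{'time': 18.8833, 'torque': array([-0.04191536, -0.04330963, -0.00895804]), 'wrist_force': array([ 0.02556007, -0.23056546, -3.90212957]), 'opening': 0.02468368465001988, 'tcp_rot': array([-1.79994218e+02, -2.18813761e-02,  1.40456496e+02]), 'ee_pos': array([0.54391784, 0.08964461, 0.16810111])}
[449.62839215 138.34332394]
```

View pics/q.png

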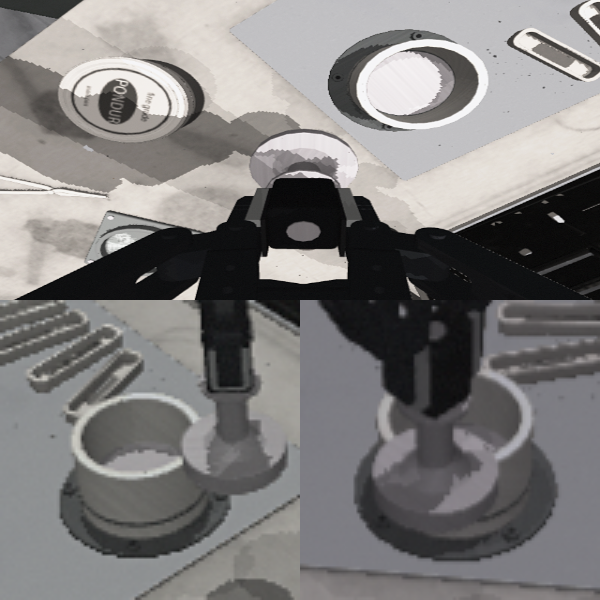

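The plate is deep and looks level in the pot (top picture, about (410,80)). The tamper hangs upright. I carry it back to the rest.

Converted, -23.2 cm / 100 = -0.232, -8.4 cm / 100 = -0.084.

Request:
{"fn": "servo_tool", "kwargs": {
  "moves": [
    [0.001, -0.01, 0, 0],
    [0.004, -0.03, 0, 0],
    [0.008, -0.06, 0, 0],
    [0.012, -0.09, 0, 0],
    [0.016, -0.12, 0, 0],
    [0.02, -0.15, 0, 0],
    [0.024, -0.18, 0, 0],
    [0.028, -0.205, 0, 0],
    [0.03, -0.222, 0, 0],
    [0.0315, -0.232, 0, 0],
    [0.0315, -0.232, 0, 0],
    [0.0315, -0.232, -0.01, 0],
    [0.0315, -0.232, -0.025, 0],
    [0.0315, -0.232, -0.045, 0],
    [0.0315, -0.232, -0.06, 0],
    [0.0315, -0.232, -0.072, 0],
    [0.0315, -0.232, -0.08, 0],
    [0.0315, -0.232, -0.084, 0],
    [0.0315, -0.232, -0.084, 0],
    [0.0315, -0.232, -0.084, 0]
  ]
}}

```text
time: 20.6
ee_pos: [0.5758, -0.1428, 0.085]
tcp_rot: [180.0, 0.0, 140.4]
wrist_force: [1.4, 0.2, -1.7]
opening: 0.0246
grasp_force: 89.2
```

Converted, -0.7 cm / 100 = -0.007, -0.65 cm / 100 = -0.0065.

Request:
{"fn": "servo_tool", "kwargs": {
  "moves": [
    [0, 0, -0.0005, 0],
    [0, 0, -0.001, 0],
    [0, 0, -0.0015, 0],
    [0, 0, -0.002, 0],
    [0, 0, -0.0025, 0],
    [0, 0, -0.003, 0],
    [0, 0, -0.0035, 0],
    [0, 0, -0.004, 0],
    [0, 0, -0.0045, 0],
    [0, 0, -0.005, 0],
    [0, 0, -0.0055, 0],
    [0, 0, -0.006, 0],
    [0, 0, -0.0065, 0],
    [0, 0, -0.007, 0],
    [0, 0, -0.007, 0],
    [0, 0, -0.007, 0]
  ]
}}

```text
time: 21.93
ee_pos: [0.5755, -0.143, 0.0774]
tcp_rot: [-180.0, -0.0, 140.4]
wrist_force: [-0.1, -0.3, -3.1]
opening: 0.0248
grasp_force: 89.2
```

Converted, -0.24 cm / 100 = -0.0024, -0.21 cm / 100 = -0.0021.

Request:
{"fn": "servo_tool", "kwargs": {
  "moves": [
    [0, 0, -0.0003, 0],
    [0, 0, -0.0006, 0],
    [0, 0, -0.0009, 0],
    [0, 0, -0.0012, 0],
    [0, 0, -0.0015, 0],
    [0, 0, -0.0018, 0],
    [0, 0, -0.0021, 0],
    [0, 0, -0.0024, 0],
    [0, 0, -0.0024, 0],
    [0, 0, -0.0024, 0]
  ]
}}

```text
time: 22.77
ee_pos: [0.5755, -0.143, 0.075]
tcp_rot: [180.0, -0.0, 140.4]
wrist_force: [0.3, 1.0, -2.3]
opening: 0.0249
grasp_force: 89.2
```

Converted, -0.08 cm / 100 = -0.0008, -0.06 cm / 100 = -0.0006.

Request:
{"fn": "servo_tool", "kwargs": {
  "moves": [
    [0, 0, -0.0002, 0],
    [0, 0, -0.0004, 0],
    [0, 0, -0.0006, 0],
    [0, 0, -0.0008, 0],
    [0, 0, -0.0008, 0],
    [0, 0, -0.0008, 0]
  ]
}}

```text
time: 23.27
ee_pos: [0.5755, -0.143, 0.0742]
tcp_rot: [-180.0, 0.0, 140.4]
wrist_force: [-0.4, -0.5, -3.9]
opening: 0.025
grasp_force: 89.2
```

Request:
{"fn": "servo_tool", "kwargs": {
  "moves": [
    [0, 0, -0.0002, 0],
    [0, 0, -0.0004, 0],
    [0, 0, -0.0006, 0],
    [0, 0, -0.0008, 0],
    [0, 0, -0.0008, 0],
    [0, 0, -0.0008, 0]
  ]
}}

```text
time: 23.77
ee_pos: [0.5756, -0.143, 0.074]
tcp_rot: [180.0, 0.0, 140.4]
wrist_force: [-2.4, 1.8, 3.6]
opening: 0.0254
grasp_force: 90.3
```

Request:
{"fn": "servo_tool", "kwargs": {
  "moves": [
    [0, 0, -0.0002, 0],
    [0, 0, -0.0004, 0],
    [0, 0, -0.0006, 0],
    [0, 0, -0.0008, 0],
    [0, 0, -0.0008, 0],
    [0, 0, -0.0008, 0]
  ]
}}

```text
time: 24.27
ee_pos: [0.5757, -0.143, 0.0739]
tcp_rot: [180.0, 0.1, 140.4]
wrist_force: [-4.7, 1.9, 9.7]
opening: 0.0247
grasp_force: 91.1
```

Converted, 0.1 cm / 100 = 0.001, 0.05 cm / 100 = 0.0005.

Request:
{"fn": "servo_tool", "kwargs": {
  "moves": [
    [0, 0, 0.0005, 0],
    [0, 0, 0.001, 0],
    [0, 0, 0.001, 0],
    [0, 0, 0.001, 0]
  ],
  "force": 20
}}

```text
time: 24.6
ee_pos: [0.5757, -0.143, 0.0739]
tcp_rot: [180.0, 0.0, 140.4]
wrist_force: [-1.7, 0.8, 4.8]
opening: 0.025
grasp_force: 90.2
```

Request:
{"fn": "servo_tool", "kwargs": {
  "moves": [
    [0, 0, 0, 0],
    [0, 0, 0, 0],
    [0, 0, 0, 0],
    [0, 0, 0, 0],
    [0, 0, 0, 0],
    [0, 0, 0, 0],
    [0, 0, 0, 0],
    [0, 0, 0, 0],
    [0, 0, 0, 0],
    [0, 0, 0, 0]
  ],
  "claw": 0
}}

```text
time: 25.43
ee_pos: [0.5755, -0.143, 0.0736]
tcp_rot: [180.0, 0.0, 140.4]
wrist_force: [0.3, -0.1, -0.4]
opening: 0.0853
grasp_force: 0.0
```

Converted, 24 cm / 100 = 0.24, 23.5 cm / 100 = 0.235, -0.88 rad / 2 = -0.44.

Request:
{"fn": "servo_tool", "kwargs": {
  "moves": [
    [0, 0, 0.005, 0],
    [0, 0, 0.015, 0],
    [0, 0, 0.03, 0],
    [0, 0, 0.05, 0],
    [0, 0, 0.075, 0],
    [0, 0, 0.1, 0],
    [0, 0, 0.13, 0],
    [0, 0, 0.155, 0],
    [0, 0.02, 0.155, -0.055],
    [0, 0.05, 0.155, -0.11],
    [0, 0.08, 0.155, -0.165],
    [0, 0.11, 0.155, -0.22],
    [0, 0.14, 0.155, -0.275],
    [0, 0.16, 0.155, -0.33],
    [-0.01, 0.19, 0.155, -0.385],
    [-0.02, 0.22, 0.155, -0.44],
    [-0.03, 0.235, 0.155, -0.44],
    [-0.03, 0.24, 0.155, -0.44],
    [-0.03, 0.24, 0.155, -0.44],
    [-0.03, 0.24, 0.155, -0.44]
  ]
}}

```text
time: 27.1
ee_pos: [0.5458, 0.0968, 0.2293]
tcp_rot: [179.9, 0.0, 90.1]
wrist_force: [0.1, 0.1, -0.1]
opening: 0.0854
grasp_force: 0.0
```

```bash
python3 - <<'E'
from h import *
w,iw=cam("wrist"); P=pose("wrist",w); o2,im2=cam("side"); print({k:o2[k] for k in('time','wrist_force','ee_pos')})
x=np.vstack([cv2.resize(iw,(560,300)),cv2.resize(np.hstack([im2[160:240,245:365],im2[330:430,250:370][:80]]),(560,300*80//120))])
cv2.imwrite("pics/z.png",x[:600,:,::-1]); cv2.imwrite("pics/w3.png",iw[:,:,::-1])
g=cv2.cvtColor(iw,cv2.COLOR_RGB2GRAY); gs=cv2.cvtColor(im2,cv2.COLOR_RGB2GRAY); Ps=pose("side"); K=Ps
m=(gs>140).astype(np.uint8); n,l,s,ce=cv2.connectedComponentsWithStats(m)
for i in range(1,n):
    if abs(ce[i][0]-308)<15 and abs(ce[i][1]-346)<12: print(s[i][4],ce[i],ray(Ps,*ce[i],.106))
b=cv2.cvtColor(cv2.imread("pics/side0.png"),cv2.COLOR_BGR2GRAY); d=cv2.absdiff(b,gs); print('diff px tamper',(d[325:420,270:350]>25).sum(),'bystanders',(d[235:310,185:260]>25).sum(),(d[255:320,355:425]>25).sum())
E
```

```text
{'time': 27.15, 'wrist_force': array([-0.22106502,  0.46646253,  0.40250608]), 'ee_pos': array([0.54590746, 0.09634245, 0.22900633])}
44 [307.38636364 345.88636364] [ 0.57630603 -0.14132221  0.106     ]
diff px tamper 623 bystanders 2018 0
```

View pics/z.png

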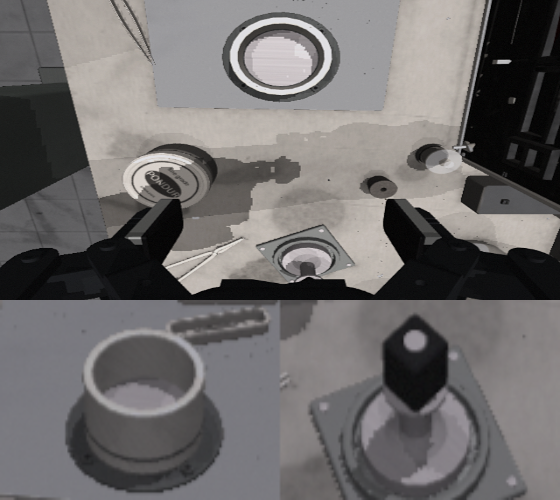

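The plate sits evenly deep in the pot, the tamper stands upright in its rest, and the gripper is clear with the bystanders unmoved.

```bash
python3 -c "
from workcell import *
print(job_done())"
```

```text
the job is handed in; nothing more can be done
None
```

I pressed the plate down onto its stop (top face about 22 mm above the table), leaned on it with about 20 N for a second, and set the tamper back upright in its rest. The last pictures show the plate down and level and the other things where they were; the job is handed in, but no verdict came back.

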